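# Check a replacement ferrite core in the bench gauge

## Robot

A 6-joint arm with a two-finger parallel gripper is mounted at the origin on the work surface; the furniture and walls round the work are solid. World frame = base frame: x ahead of the robot, y to its left, z up, the work surface at z = 0. Lengths are in m, angles in rad, forces in N, time in s.
With the tool pointing down it reaches from about 0.15 to 0.775 m from the base axis. Payload 6.1 kg.
Tool frame: the origin (TCP) lies at the centre of the arm's flange, where the gripper is bolted on; the fingertips stand 173 mm ahead of it and the grasp point (between the pads) lies 155 mm ahead of it; z points along the fingers, y is the line along which they close (so a half turn about z gives the same grasp; the last joint's range is limited). The gripper opens to 85 mm and grips with 20 to 120 N. Pads are 22 mm wide; open, the fingers measure 114 mm over their backs; the gripper's body (76 mm by 85 mm) begins 54 mm behind the grasp point. The pads swing forward as they close: fully open they stand 13 mm farther back than shut.
Start: joints at [-1.169, 0.126, -0.04, 1.405, 0, 1.571], TCP at [0.205, -0.483, 0.405] pointing down, gripper open.
Joint ranges: [-2.72, 2.72], [-0.95, 1.95], [-1.27, 1.35], [-1.78, 2.02], [-1.46, 1.47], [-3.14, 3.14]. Speed limits (rad/s): [2.39, 2.39, 3.01, 3.14, 3.14, 3.14].

## Interface

Orientations are given as a unit quaternion [w, x, y, z].
In Python, from workcell import robot gives the robot as it stands.
- The arm moves only by the tool move_arm, never from a script. Its argument "increments" is a list of rows, each a list of 5 numbers: the shift along the world's x, y, z in m, then the turn about the world's z in rad, then the opening, from -1 (shut) to 1 (fully open). A call has 1 to 10 rows; each row is the pose to reach, as a shift and turn from the pose commanded when the call began; what a row does not reach only later rows make up. A row lasts 1/10 s, in which the tool goes at most 50 mm and 8.59 degrees, less where a joint would pass 70% of its speed; a pose out of reach is approached as far as the arm can. A call with a gripper value outside its range is refused whole. The fingers move at their own pace and stop on an object; the grip force is fixed at half the most. Time passes only in rows, so rows that repeat a pose let the fingers close. It gives the time, the measured TCP pose, the force, the opening and the grip force at its end, in the units of the state.
- robot.observe(): the state, without advancing time (a new reading comes with each control period).
- robot.snapshot(name): name is "scene" or "top" or "wrist"; returns the picture (384x512x3 uint8, red, green, blue); there is no depth.
- robot.camera_params(name): a dict with "fovy" (degrees; the focal length in pixels is half the picture's height over the tangent of half this angle, whatever the lens; pixels are square), "cx", "cy" (the principal point, pixels), "R" (3x3) and "t" (3): a world point X has camera coordinates R X + t. Camera axes: x right, y down, z forward; pixel columns grow to the right and rows downward; lengths in m; the calibration is good to about 2 mm. The wrist camera is an equidistant fisheye: a pixel r from the principal point sees the ray r / f radians off the axis. A picture is of the moment at which its call begins: read the wrist's pose just before it. camera_params takes no time and is no camera call; for the wrist camera it gives the pose at the moment of the call.
- robot.sign_off(): hands the job in; it is judged then, once.
The state is a dict: "t": time; "joints": joint angles; "qd": joint speeds; "joint_torque": joint torques, N m; "eef_pos": TCP position; "tool_rot": TCP orientation; "force": force on the tool from outside, world axes, zero at the start; "torque": the same for the moment, N m; "finger_gap": opening from 0.0 (shut) to 1.0 (fully open); "grasp_force": force on a finger pad.
Only numpy, scipy, OpenCV 4.12 (cv2) and the standard library are available. Lean on these libraries where they do the work, as an engineer would, in place of code of your own. Each camera call takes 0.05 s, during which the arm holds its last target. There are 200 camera calls.

## Task

One of the two returned cores lies on the paper order slip: take the core of the same shape from the cardboard tray, and set it down on the bed of the bench gauge with its leg ends flat against the fixed anvil. Then slide the dial carriage up by its knob until the spring tip bears on the middle of the core's back and is pushed in about half of its 8 mm travel, and let go. Ferrite chips easily: pinch the core lightly, set it down without a knock, never ram the tip home, and leave the other cores, the returned samples and everything else where they are.

Things in the scene. Friction and masses are not known exactly. Their poses are not given: they have to be found in the camera images.
- e_core_centre (a point): Centre of the E-shaped ferrite core in the tray: dark grey, lying flat, 56 mm wide across the legs (x), 28 mm along them (y), 24 high, 0.15 kg. +y points from the closed back (10 mm thick, full width) to the ends of the three legs (10, 14, 10 mm wide). Pinch it across the 56 mm. Brittle: pinch under 35 N a finger, set it down (a fall of over 5 mm chips it), press it on the gauge with under 35 N.
- u_core_centre (a point): Centre of the U-shaped ferrite core in the tray: outside sizes, weight, axes and limits as the E-shaped one, but only two legs, 13 mm wide, with a 30 mm gap between them.
- i_core_centre (a point): Centre of the plain ferrite bar in the tray, 56 (x) x 14 (y) x 24 mm high: never the match.
- e_sample: Returned E-shaped sample, same shape and size as the E-shaped core, lying flat; origin at the centre of its underside. It counts only when it is the one on the order slip; otherwise it waits on the bare bench.
- u_sample: Returned U-shaped sample, same shape and size as the U-shaped core, lying flat; origin at the centre of its underside. It counts only when it is the one on the order slip; otherwise it waits on the bare bench.
- sheet_centre (a point): Centre of the white paper order slip flat on the bench, 80 (x) x 110 mm (y). Just one sample lies on it, within 45 mm of this point.
- tray: Open cardboard stock tray, fixed, 136 (x) x 168 (y) x 22 mm high, walls and floor 4 mm; three cells side by side along y, each 128 (x) x 51 mm (y). One core lies in each, in any order, its legs towards the tray's +y, its width roughly along the tray's x. Origin: centre of the underside.
- anvil_face (a point): Middle of the fixed anvil's upright face, on the gauge: a grey bed 84 wide (x), 300 mm long (y), fixed, top 20 mm above the bench. +y points along the bed into the anvil, -y to the dial carriage. The point is 12 mm above the bed. Anvil: 72 mm wide, rising 26 mm above the bed. A core in place has its centre at x 0, y -14 mm, z 0 in this frame and its own +y along this +y.
- gauge_carriage (a joint): Slide of the dial carriage on the bed, m: 0 fully back, grows towards the anvil, stop at 0.075. It stays where it is left (friction about 8 N). It carries the round dial (43 mm, face up, top 49 mm above the bench), ahead of it the spring tip, behind it the knob.
- carriage_knob (a point): Centre of the carriage's black round knob: 24 mm in diameter, 36 to 60 mm above the bench (the point: 48 mm), on a thinner stem over the carriage's deck (26 mm above the bench); 65 mm behind the dial's centre. Axes as the anvil face's.
- gauge_tip (a joint): Travel of the spring tip into the dial, m: 0 free, grows as it is pushed in, hard stop at 0.008. Spring force 1 N at first, 3 N at 0.004, 5 N at 0.008; more than 12 N on the core means rammed home. Wanted: about 0.004 (0.002 to 0.006). The dial's hand turns 45 degrees per mm: at half travel it points back to the knob.
- tip_face (a point): Centre of the spring tip's flat round end (11 mm), on the gauge's middle line, 34 mm above the bench; when free it lies 130 mm ahead of the knob's centre, and 90 mm from the anvil's face with the carriage at 0. Axes as the anvil face's.
- marker: Black felt marker lying on the bench, 145 mm long, 18 mm thick: a bystander.
- carton: Small brown carton, 110 x 77 x 40 mm: a bystander.
Things that resemble listed ones, but are neither listed nor needed, are in the scene too. Leave any pink look-alike of the u_sample alone.

How it is judged:
By the outcome, as a careful person would: the job done as asked, in the order asked, and still so for the second after the job is handed in, with the robot touching nothing.
It also fails if it takes over 51 s, if anything falls off the work surface, if the arm or the gripper's body presses on something with over 40 N, if the wrist force passes 120 N, or if a joint passes its speed limit or range.

## Working session

There is one attempt and no reset: what is moved stays moved. The work goes in short steps, Python scripts to look and compute and a tool call to move; the robot and the scene stay as the last step left them, time stands still between calls to the robot, and variables do not carry over. Pictures are saved under pics/ and viewed, at most 10 in all, crops included, and the job is handed in when it is done.

Besides the shell and the picture viewer there is one more tool, called as name(argument=value, ...), one argument or row to a line, values as JSON. move_arm: Moves the arm, as the interface text tells. Its arguments: {"type":"object","properties":{"increments":{"type":"array"}},"required":["increments"]}

```bash
mkdir -p pics; cat > h.py <<'E'
import numpy as np,cv2
from workcell import robot
def save(name,fn):
    p=robot.camera_params(name); im=robot.snapshot(name)
    cv2.imwrite('pics/'+fn,im[:,:,::-1]); np.save('pics/'+fn+'.npy',p,allow_pickle=True); return im,p
def load(fn): return np.load('pics/'+fn+'.npy',allow_pickle=True).item()
def px2w(p,u,v,z,fish=False):
    f=192/np.tan(np.radians(p['fovy'])/2); R=np.array(p['R']);t=np.array(p['t'])
    d=np.array([u-p['cx'],v-p['cy']])
    if fish:
        r=np.hypot(*d); th=r/f; c=np.array([*(d/max(r,1e-9)*np.sin(th)),np.cos(th)])
    else: c=np.array([*(d/f),1])
    o=-R.T@t; w=R.T@c; return o+w*(z-o[2])/w[2]
def w2px(p,X,fish=False):
    f=192/np.tan(np.radians(p['fovy'])/2); c=np.array(p['R'])@np.array(X)+np.array(p['t'])
    if fish:
        r=np.hypot(c[0],c[1]); th=np.arctan2(r,c[2]); return np.array([p['cx'],p['cy']])+f*th*c[:2]/r
    return np.array([p['cx'],p['cy']])+f*c[:2]/c[2]
E
python3 - <<'E'
from h import *
for n in('top','wrist'):
    im,p=save(n,n+'1.png'); print(n,p)
    cv2.imwrite('pics/%s1b.png'%n,cv2.resize(im[:,:,::-1],(800,600),interpolation=cv2.INTER_CUBIC))
print(robot.observe())
E
```

```text
top {'fovy': 54.17109521361809, 'cx': 255.17820312860357, 'cy': 190.0424789197277, 'R': array([[-0.00105111, -0.99939952,  0.03463363],
       [-0.98114049, -0.00566378, -0.19321298],
       [ 0.19329311, -0.03418354, -0.98054539]]), 't': array([0.01332203, 0.39364557, 0.89459573])}
wrist {'fovy': 65.70646984690485, 'cx': 252.75371758851128, 'cy': 194.43076781589014, 'R': array([[ 0.39077406, -0.92048434, -0.002054  ],
       [-0.88557027, -0.37655885,  0.27197192],
       [-0.25111935, -0.10446061, -0.96230299]]), 't': array([-0.52549641, -0.03517983,  0.3784514 ])}
{'t': 0.1, 'joints': array([-1.16897661e+00,  1.26345044e-01, -4.05023232e-02,  1.40541873e+00,
        1.23013396e-05,  1.57079468e+00]), 'qd': array([-0.00127832, -0.00061714,  0.00181659,  0.00119455, -0.00082502,
        0.00110143]), 'joint_torque': array([-9.87047897e-04, -4.36902773e+01,  3.53605843e+01,  1.36840681e-02,
        7.38841163e-05,  8.14022449e-07]), 'eef_pos': array([ 0.20527939, -0.48307483,  0.40399501]), 'tool_rot': array([-7.21329766e-04,  9.79884983e-01,  1.99561721e-01, -1.40626643e-04]), 'force': array([-0.35934494,  0.18078977, -0.41145496]), 'torque': array([-0.02128915,  0.0018309 , -0.0195234 ]), 'grasp_force': 0.0, 'finger_gap': 1.0003549188915692}
```

View pics/top1b.png

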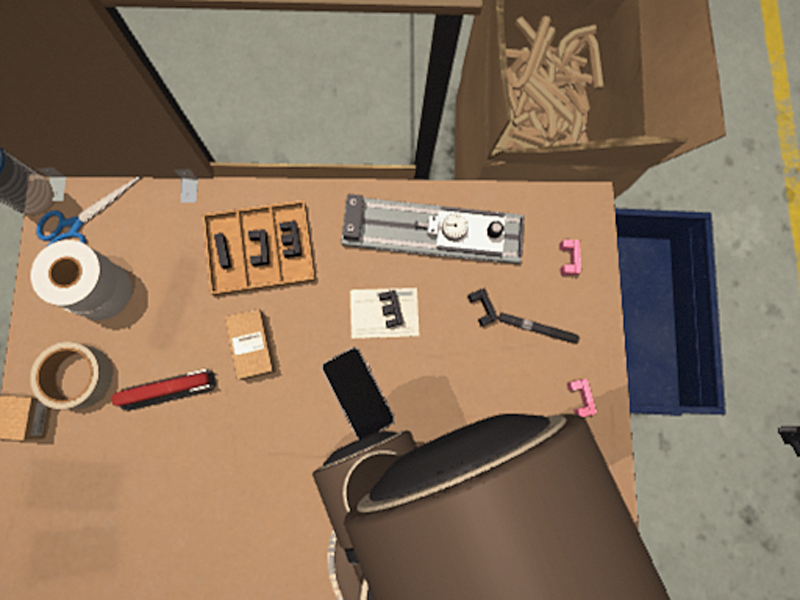

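The top view shows the E sample on the slip at (390,310), so the E core is the match. It lies in the right tray cell at (290,240). The gauge runs from the anvil at (354,217) to the knob at (495,229). I'll enlarge the tray and gauge.

```bash
python3 - <<'E'
import cv2
im=cv2.imread('pics/top1.png')[118:198,125:345]
a=cv2.resize(im[:,:110],None,fx=7,fy=7,interpolation=cv2.INTER_CUBIC)[:,:]
b=cv2.resize(im[:70,85:],None,fx=5.9,fy=5.9,interpolation=cv2.INTER_CUBIC)
cv2.imwrite('pics/a.png',a);cv2.imwrite('pics/b.png',b);print(a.shape,b.shape)
E
```

```text
(560, 770, 3) (413, 796, 3)
```

View pics/a.png

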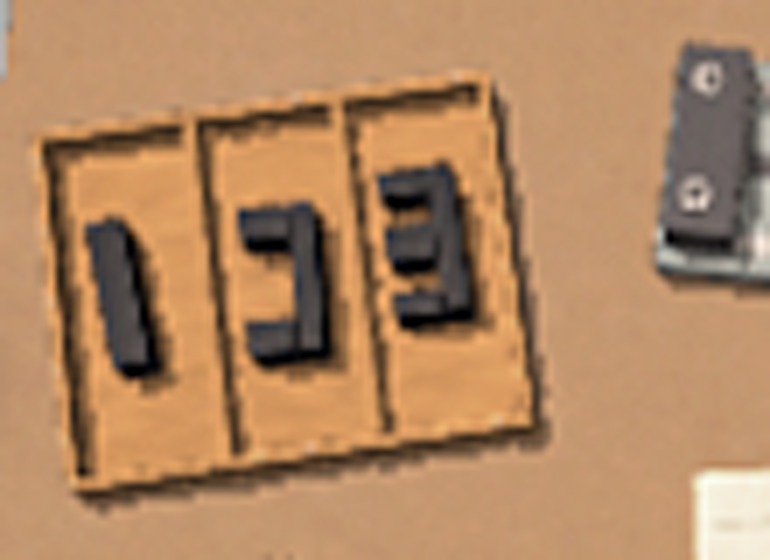

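View pics/b.png

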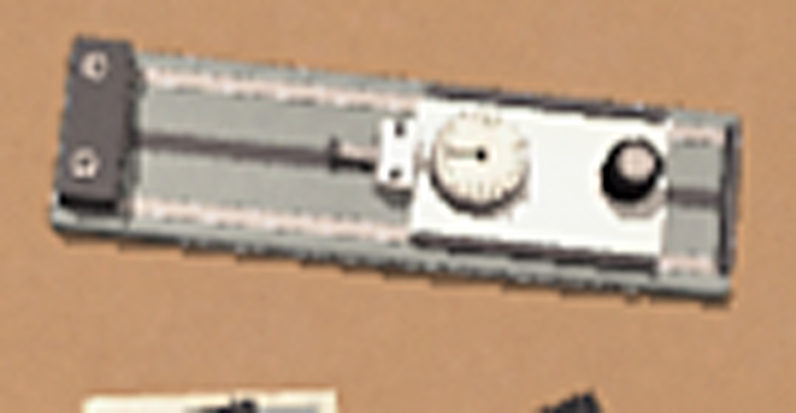

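Crop a: the E core's top runs from (380,178)/(448,165) to (400,300)/(470,300). Crop b: knob top (637,158), dial centre (480,157), tip end (332,155), anvil front edge (134,45) to (124,205).

```bash
python3 - <<'E'
from h import *
p=load('top1.png')
A=lambda x,y,z:px2w(p,125+x/7-.5,118+y/7-.5,z).round(4)
B=lambda x,y,z:px2w(p,210+x/5.9-.5,118+y/5.9-.5,z).round(4)
for q in[(380,178),(448,165),(470,300),(400,312),]:print('core',A(*q,.028))
for q in[(40,140),(490,75),(540,425),(80,490)]:print('tray',A(*q,.022))
for n,q in dict(knob=(637,158,.06),dial=(480,157,.049),tip=(332,155,.034),anvT=(134,45,.046),anvB=(124,205,.046),s1=(95,67,.046),s2=(84,163,.046),bedBL=(52,228,.02),bedBR=(725,297,.02),bedTR=(740,118,.02)).items():print(n,B(*q))
E
```

```text
core [0.5173 0.2092 0.028 ]
core [0.5225 0.1847 0.028 ]
core [0.4714 0.1751 0.028 ]
core [0.4667 0.2001 0.028 ]
tray [0.5325 0.3348 0.022 ]
tray [0.5596 0.1712 0.022 ]
tray [0.4265 0.1492 0.022 ]
tray [0.4016 0.3124 0.022 ]
knob [ 0.5068 -0.1409  0.06  ]
dial [ 0.5102 -0.0756  0.049 ]
tip [ 0.5154 -0.0132  0.034 ]
anvT [0.5601 0.0728 0.046 ]
anvB [0.4883 0.0763 0.046 ]
s1 [0.5499 0.0894 0.046 ]
s2 [0.5068 0.0935 0.046 ]
bedBL [0.4855 0.1083 0.02  ]
bedBR [ 0.4568 -0.186   0.02  ]
bedTR [ 0.539  -0.1961  0.02  ]
```

move_arm(
  increments=[
    [0.289,0.675,-0.1,1.349,0.7],
    [0.289,0.675,-0.1,1.349,0.7],
    [0.289,0.675,-0.1,1.349,0.7],
    [0.289,0.675,-0.1,1.349,0.7],
    [0.289,0.675,-0.1,1.349,0.7],
    [0.289,0.675,-0.1,1.349,0.7],
    [0.289,0.675,-0.1,1.349,0.7],
    [0.289,0.675,-0.1,1.349,0.7],
    [0.289,0.675,-0.1,1.349,0.7],
    [0.289,0.675,-0.1,1.349,0.7],
  ],
)

```text
t: 1.1
eef_pos: [0.4004, -0.0256, 0.337]
tool_rot: [0.0, 0.639, 0.769, 0.0]
force: [1.5, -0.6, -0.1]
finger_gap: 0.847
grasp_force: 0.0
```

move_arm(
  increments=[
    [0.094,0.218,-0.033,0,0.7],
    [0.094,0.218,-0.033,0,0.7],
    [0.094,0.218,-0.033,0,0.7],
    [0.094,0.218,-0.033,0,0.7],
    [0.094,0.218,-0.033,0,0.7],
    [0.094,0.218,-0.033,0,0.7],
    [0.094,0.218,-0.033,0,0.7],
  ],
)

```text
t: 1.8
eef_pos: [0.4941, 0.191, 0.3032]
tool_rot: [-0.0, 0.64, 0.768, -0.001]
force: [-0.3, 0.2, 0.8]
finger_gap: 0.848
grasp_force: 0.0
```

```bash
python3 - <<'E'
from h import *
s=robot.observe(); print(s['t'],s['eef_pos'],s['tool_rot'],s['finger_gap'])
im,p=save('wrist','w2.png')
# fisheye undistort to metric ortho picture on plane z=.028 via remap, 4 px/mm centred on core
xs=.56-np.arange(600)/600*.15*1; ys=.29-np.arange(800)/4000*1
M=np.array([[w2px(p,(x,y,.028),True) for y in ys] for x in xs],np.float32)
cv2.imwrite('pics/w2o.png',cv2.remap(im[:,:,::-1].copy(),M[...,0],M[...,1],cv2.INTER_CUBIC))
cv2.imwrite('pics/w2b.png',cv2.resize(im[:,:,::-1],(800,600)))
E
```

```text
1.8 [0.49410897 0.19095454 0.30324931] [-4.47046432e-04  6.40007448e-01  7.68367826e-01 -1.07270991e-03] 0.8475533182725512
```

View pics/w2o.png

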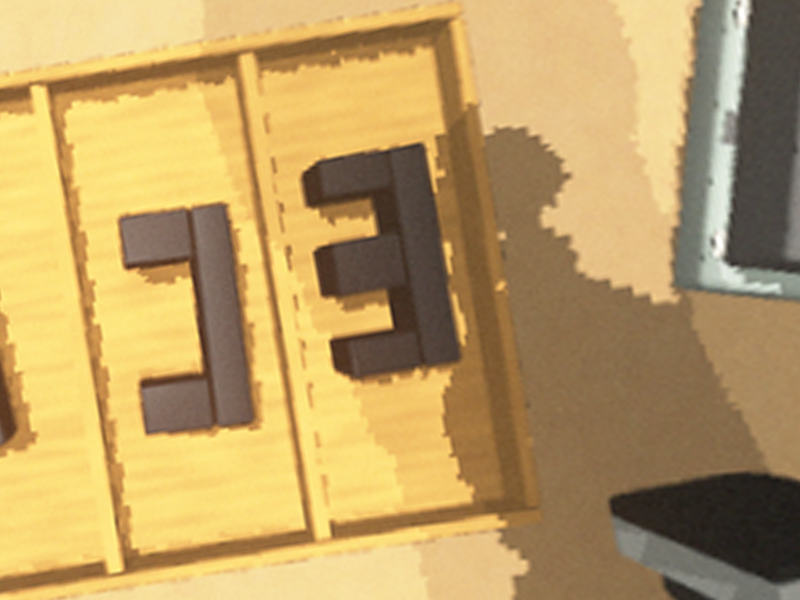

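The rectified view (0.25 mm/px) puts the E core centre at pixel (388,261). That is (0.4946, 0.193) with yaw about 10°, which agrees with the first fix. I'll grasp 3 mm towards the back so the fingers clear the anvil.

move_arm(
  increments=[
    [0.001,-0.001,-0.045,-0.006,0.7],
    [0.001,-0.001,-0.085,-0.006,0.7],
    [0.001,-0.001,-0.11,-0.006,0.7],
    [0.001,-0.001,-0.118,-0.006,0.7],
    [0.001,-0.001,-0.123,-0.006,0.7],
    [0.001,-0.001,-0.123,-0.006,0.7],
    [0.001,-0.001,-0.123,-0.006,0.7],
  ],
)

```text
t: 2.55
eef_pos: [0.496, 0.1892, 0.1828]
tool_rot: [0.001, 0.643, 0.766, 0.001]
force: [-0.2, -0.2, -0.1]
finger_gap: 0.852
grasp_force: 0.0
```

move_arm(
  increments=[
    [0,0,0,0,0.5],
    [0,0,0,0,0.4],
    [0,0,0,0,0.4],
  ],
)

```text
t: 2.85
eef_pos: [0.4955, 0.1894, 0.1818]
tool_rot: [0.0, 0.643, 0.766, 0.0]
force: [0.8, -0.2, -0.5]
finger_gap: 0.701
grasp_force: 0.0
```

move_arm(
  increments=[
    [0,0,0,0,0.35],
    [0,0,0,0,0.3],
    [0,0,0,0,0.3],
  ],
)

```text
t: 3.15
eef_pos: [0.4953, 0.1893, 0.1814]
tool_rot: [0.0, 0.643, 0.766, 0.0]
force: [-0.6, -0.2, 2.4]
finger_gap: 0.65
grasp_force: 12.5
```

```bash
python3 - <<'E'
from h import *
im,p=save('wrist','w3.png')
cv2.imwrite('pics/w3b.png',cv2.resize(im[:,:,::-1],(800,600)))
E
```

```text
(no output)
```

View pics/w3b.png

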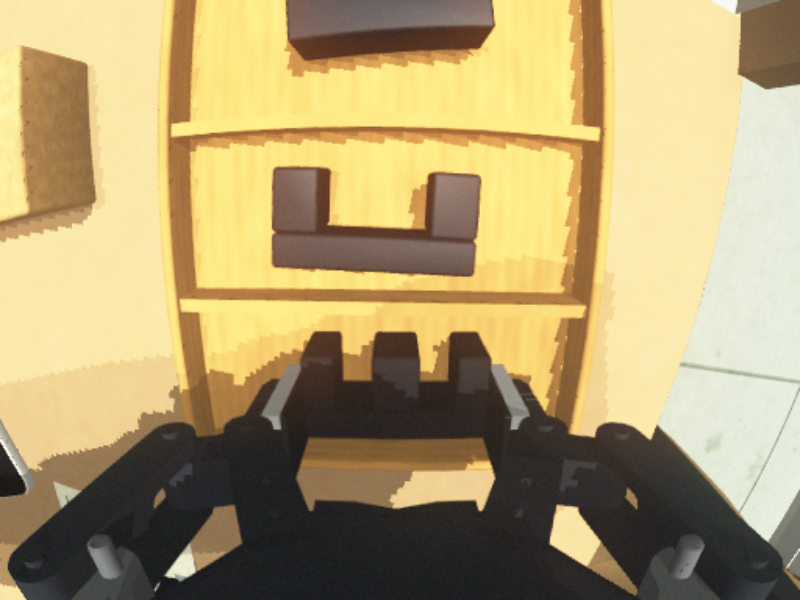

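The wrist view shows the E core held between both pads, at (285,395) and (508,395), with its legs pointing up. I'll tighten slightly and lift.

move_arm(
  increments=[
    [0,0,0,0,0.28],
    [0,0,0,0,0.28],
    [0,0,0,0,0.28],
    [0,0,0.01,0,0.28],
    [0,0,0.03,0,0.28],
    [0,0,0.05,0,0.28],
    [0,0,0.05,0,0.28],
  ],
)

```text
t: 3.9
eef_pos: [0.4963, 0.1896, 0.2339]
tool_rot: [0.001, 0.643, 0.766, 0.002]
force: [0.3, 1.1, -2.4]
finger_gap: 0.649
grasp_force: 33.6
```

move_arm(
  increments=[
    [0,0,0,0,0.292],
    [0,0,0,0,0.292],
  ],
)

```text
t: 4.1
eef_pos: [0.4949, 0.1891, 0.2301]
tool_rot: [-0.0, 0.643, 0.766, -0.001]
force: [0.2, 0.2, -0.4]
finger_gap: 0.65
grasp_force: 32.5
```

```bash
python3 - <<'E'
from h import *
im,p=save('wrist','w4.png')
s=robot.observe(); print(s['t'],s['eef_pos'],s['tool_rot'],s['grasp_force'])
cv2.imwrite('pics/w4b.png',cv2.resize(im[:,:,::-1],(800,600)))
E
```

```text
4.15 [0.49485387 0.18909754 0.2300044 ] [-4.56385573e-04  6.42988747e-01  7.65874973e-01 -8.87920749e-04] 32.51409038901329
```

move_arm(
  increments=[
    [0,0,0.025,0,0.305],
    [0.005,-0.03,0.03,-0.05,0.305],
    [0.012,-0.065,0.03,-0.12,0.305],
    [0.02,-0.105,0.03,-0.2,0.305],
    [0.025,-0.135,0.03,-0.25,0.305],
    [0.027,-0.148,0.03,-0.262,0.305],
    [0.027,-0.148,0.03,-0.262,0.305],
    [0.027,-0.148,0.03,-0.262,0.305],
  ],
)

```text
t: 4.95
eef_pos: [0.5221, 0.0416, 0.2606]
tool_rot: [-0.001, 0.737, 0.675, -0.0]
force: [0.2, -0.1, -2.0]
finger_gap: 0.651
grasp_force: 10.9
```

```bash
python3 - <<'E'
from h import *
s=robot.observe(); print(s['t'],s['eef_pos'],s['tool_rot'],s['grasp_force'])
im,p=save('wrist','w5.png')
xs=.60-np.arange(600)/4000; ys=.17-np.arange(800)/4000
M=np.array([[w2px(p,(x,y,.046),True) for y in ys] for x in xs],np.float32)
cv2.imwrite('pics/w5o.png',cv2.remap(im[:,:,::-1].copy(),M[...,0],M[...,1],cv2.INTER_CUBIC))
E
```

```text
4.95 [0.52213166 0.04156036 0.26064741] [-5.44090398e-04  7.37394822e-01  6.75461711e-01 -2.40071035e-04] 10.850823260843754
```

View pics/w5o.png

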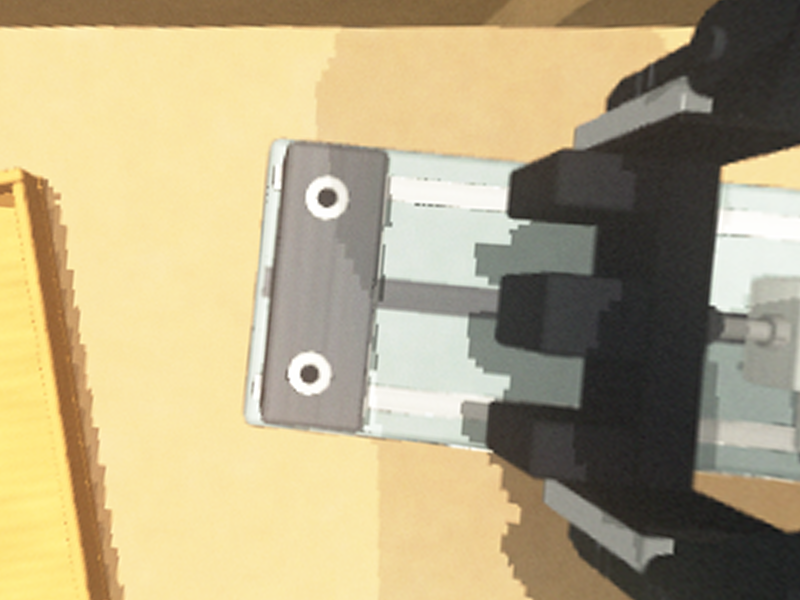

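The anvil's front top edge runs (388,151) to (363,432). That puts the face middle at about (0.527, 0.076) with yaw about -5.3°, and the core held square ahead of it.

move_arm(
  increments=[
    [0.0015,0.005,-0.02,-0.005,0.3],
    [0.0025,0.01,-0.038,-0.005,0.3],
    [0.0025,0.011,-0.048,-0.005,0.3],
    [0.0025,0.011,-0.055,-0.005,0.3],
    [0.0025,0.011,-0.057,-0.005,0.3],
    [0.0025,0.011,-0.058,-0.005,0.3],
    [0.0025,0.011,-0.059,-0.005,0.3],
    [0.0025,0.011,-0.059,-0.005,0.3],
    [0.0025,0.011,-0.059,-0.005,0.3],
  ],
)

```text
t: 5.9
eef_pos: [0.525, 0.0522, 0.2026]
tool_rot: [0.0, 0.739, 0.673, 0.0]
force: [-0.9, 0.3, -0.4]
finger_gap: 0.654
grasp_force: 12.4
```

move_arm(
  increments=[
    [0,0,-0.001,0,0.3],
    [0,0,-0.002,0,0.3],
    [0,0,-0.003,0,0.3],
    [0,0,-0.0035,0,0.3],
    [0,0,-0.004,0,0.3],
    [0,0,-0.004,0,0.3],
  ],
)

```text
t: 6.5
eef_pos: [0.5248, 0.0523, 0.1981]
tool_rot: [-0.0, 0.739, 0.673, -0.0]
force: [-0.8, -0.0, -1.1]
finger_gap: 0.65
grasp_force: 12.4
```

```bash
python3 - <<'E'
from h import *
s=robot.observe(); print(s['t'],s['eef_pos'],s['force'],s['grasp_force'])
im,p=save('wrist','w6.png')
xs=.60-np.arange(600)/4000; ys=.15-np.arange(800)/4000
M=np.array([[w2px(p,(x,y,.045),True) for y in ys] for x in xs],np.float32)
cv2.imwrite('pics/w6o.png',cv2.remap(im[:,:,::-1].copy(),M[...,0],M[...,1],cv2.INTER_CUBIC))
E
```

```text
6.5 [0.52477336 0.05228139 0.19812787] [-0.83746878 -0.01461587 -1.11811709] 12.420671135187149
```

View pics/w6o.png

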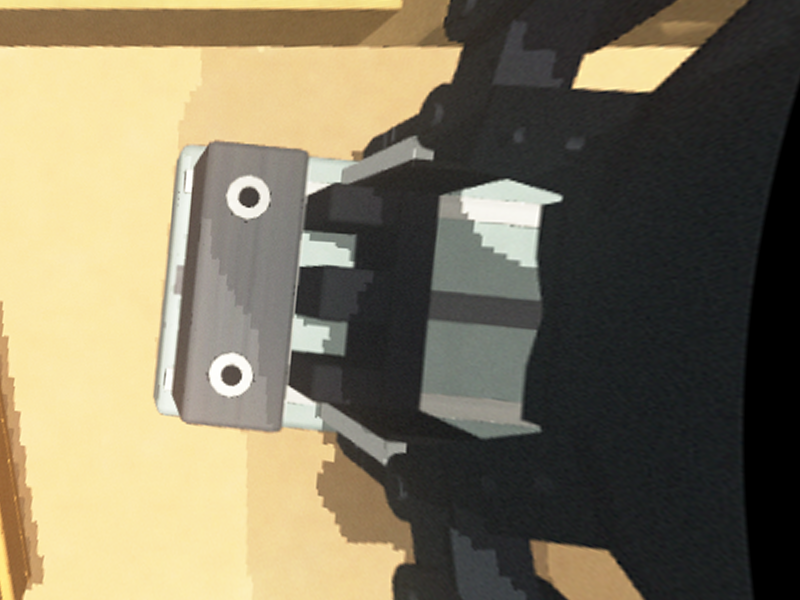

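The wrist view shows the core's back mid at about (430,302), on the anvil's middle line (row 303 there). It is square, with about 6 mm left to the face. I'll lower to contact.

move_arm(
  increments=[
    [0,0,-0.0004,0,0.3],
    [0,0,-0.0008,0,0.3],
    [0,0,-0.0008,0,0.3],
  ],
)

```text
t: 6.85
eef_pos: [0.5248, 0.0523, 0.1975]
tool_rot: [0.0, 0.739, 0.673, 0.0]
force: [-1.0, -0.3, -1.0]
finger_gap: 0.651
grasp_force: 12.5
```

move_arm(
  increments=[
    [0,0,-0.0003,0,0.3],
    [0,0,-0.0006,0,0.3],
    [0,0,-0.0006,0,0.3],
  ],
)

```text
t: 7.15
eef_pos: [0.5248, 0.0523, 0.1975]
tool_rot: [0.0, 0.739, 0.673, 0.0]
force: [-2.5, 0.9, 5.6]
finger_gap: 0.656
grasp_force: 13.1
```

Contact came at z 0.1975, as predicted. Now I'll ease off and slide to the anvil.

move_arm(
  increments=[
    [0,0,0.0004,0,0.3],
    [0.0001,0.0015,0.0004,0,0.3],
    [0.0003,0.003,0.0004,0,0.3],
    [0.0004,0.004,0.0004,0,0.3],
    [0.0004,0.0045,0.0004,0,0.3],
    [0.0004,0.0045,0.0004,0,0.3],
  ],
)

```text
t: 7.75
eef_pos: [0.5255, 0.0568, 0.1975]
tool_rot: [0.0, 0.739, 0.673, 0.0]
force: [-0.1, -3.7, 5.9]
finger_gap: 0.651
grasp_force: 13.0
```

move_arm(
  increments=[
    [0,0.0004,0,0,0.3],
    [0.0001,0.0008,0,0,0.3],
    [0.0001,0.001,0,0,0.3],
    [0.0001,0.001,0,0,0.3],
  ],
)

```text
t: 8.15
eef_pos: [0.5255, 0.0577, 0.1975]
tool_rot: [0.0, 0.739, 0.673, 0.0]
force: [0.1, -3.5, 5.2]
finger_gap: 0.654
grasp_force: 13.1
```

move_arm(
  increments=[
    [0,0.0004,0,0,0.3],
    [0,0.0008,0,0,0.3],
    [0.0001,0.001,0,0,0.3],
    [0.0001,0.001,0,0,0.3],
  ],
)

```text
t: 8.55
eef_pos: [0.5255, 0.0586, 0.1975]
tool_rot: [0.0, 0.739, 0.673, -0.0]
force: [-0.6, -4.1, 4.5]
finger_gap: 0.654
grasp_force: 13.2
```

move_arm(
  increments=[
    [0,0.0004,0,0,0.3],
    [0,0.0008,0,0,0.3],
    [0.0001,0.001,0,0,0.3],
    [0.0001,0.001,0,0,0.3],
  ],
)

```text
t: 8.95
eef_pos: [0.5255, 0.059, 0.1975]
tool_rot: [0.001, 0.74, 0.673, -0.001]
force: [-0.8, -7.6, 5.7]
finger_gap: 0.651
grasp_force: 13.3
```

The anvil is touched: y force is rising. One more small push will seat it square.

move_arm(
  increments=[
    [0,0.0005,0,0,0.3],
    [0,0.001,0,0,0.3],
    [0,0.001,0,0,0.3],
  ],
)

```text
t: 9.25
eef_pos: [0.5255, 0.0594, 0.1975]
tool_rot: [0.002, 0.74, 0.673, -0.002]
force: [-1.3, -12.0, 6.3]
finger_gap: 0.649
grasp_force: 13.3
```

move_arm(
  increments=[
    [0,-0.001,0,0,0.31],
    [0,-0.001,0,0,0.4],
    [0,-0.001,0,0,0.55],
    [0,-0.001,0,0,0.65],
    [0,-0.001,0,0,0.65],
  ],
)

```text
t: 9.75
eef_pos: [0.5253, 0.0601, 0.1969]
tool_rot: [-0.0, 0.739, 0.674, -0.0]
force: [-0.2, -0.6, -0.1]
finger_gap: 0.826
grasp_force: 0.0
```

move_arm(
  increments=[
    [0,0,0.015,0,0.65],
    [0,0,0.045,0,0.65],
    [0,-0.02,0.08,0,0.65],
    [0,-0.06,0.1,0,0.65],
    [-0.005,-0.1,0.1,0,0.65],
    [-0.005,-0.1,0.1,0,0.65],
    [-0.005,-0.1,0.1,0,0.65],
  ],
)

```text
t: 10.45
eef_pos: [0.5204, -0.0408, 0.2972]
tool_rot: [-0.0, 0.74, 0.673, 0.0]
force: [-1.2, -0.4, -0.5]
finger_gap: 0.822
grasp_force: 0.0
```

```bash
python3 - <<'E'
from h import *
s=robot.observe(); print(s['t'],s['eef_pos'],s['tool_rot'],s['force'])
im,p=save('wrist','w7.png')
xs=.60-np.arange(600)/4000; ys=.12-np.arange(800)/4000
M=np.array([[w2px(p,(x,y,.044),True) for y in ys] for x in xs],np.float32)
cv2.imwrite('pics/w7o.png',cv2.remap(im[:,:,::-1].copy(),M[...,0],M[...,1],cv2.INTER_CUBIC))
E
```

```text
10.45 [ 0.5203567  -0.04080364  0.2971598 ] [-2.41454729e-04  7.39806678e-01  6.72819426e-01  2.03438700e-04] [-1.17502211 -0.4468679  -0.47429985]
```

View pics/w7o.png

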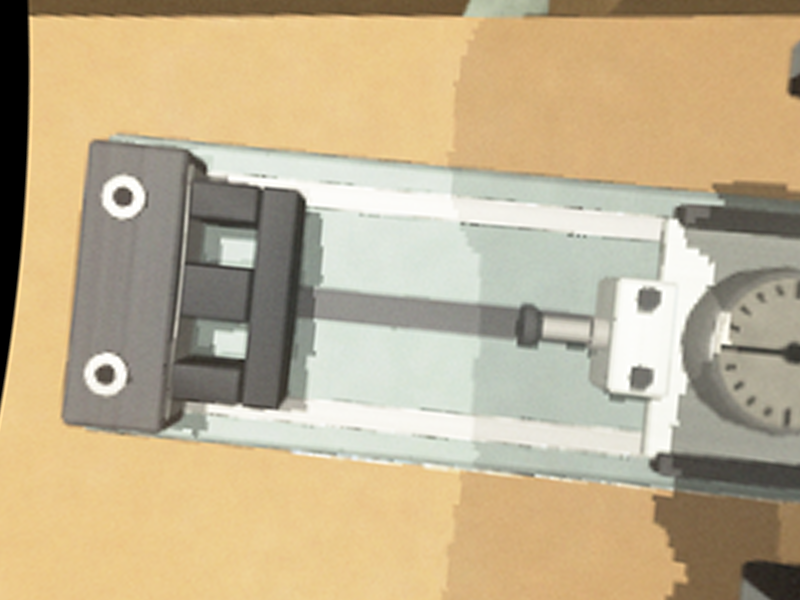

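The wrist view shows the core flush on the anvil, with its back centred at about row 300 against the tip line at about row 302. The tip face is at col 518 and the carriage is near 0. The expected knob position (0.5067, -0.142) matches the top fix. Going there.

move_arm(
  increments=[
    [-0.006,-0.045,0,0,0.3],
    [-0.0135,-0.09,-0.02,0,0.1],
    [-0.0135,-0.101,-0.05,0,0.1],
    [-0.0135,-0.101,-0.075,0,0.1],
    [-0.0135,-0.101,-0.087,0,0.1],
    [-0.0135,-0.101,-0.091,0,0.1],
    [-0.0135,-0.101,-0.091,0,0.1],
    [-0.0135,-0.101,-0.091,0,0.1],
  ],
)

```text
t: 11.3
eef_pos: [0.5077, -0.1407, 0.2073]
tool_rot: [0.001, 0.739, 0.674, 0.0]
force: [-0.2, 0.0, 0.4]
finger_gap: 0.55
grasp_force: 0.0
```

```bash
python3 - <<'E'
from h import *
s=robot.observe(); print(s['t'],s['eef_pos'],s['tool_rot'],s['force'])
im,p=save('wrist','w8.png')
cv2.imwrite('pics/w8b.png',cv2.resize(im[:,:,::-1],(800,600)))
E
```

```text
11.3 [ 0.50768298 -0.14069219  0.2073164 ] [6.58963004e-04 7.38790994e-01 6.73934143e-01 4.51295357e-04] [-0.19348466  0.01906944  0.39058965]
```

View pics/w8b.png

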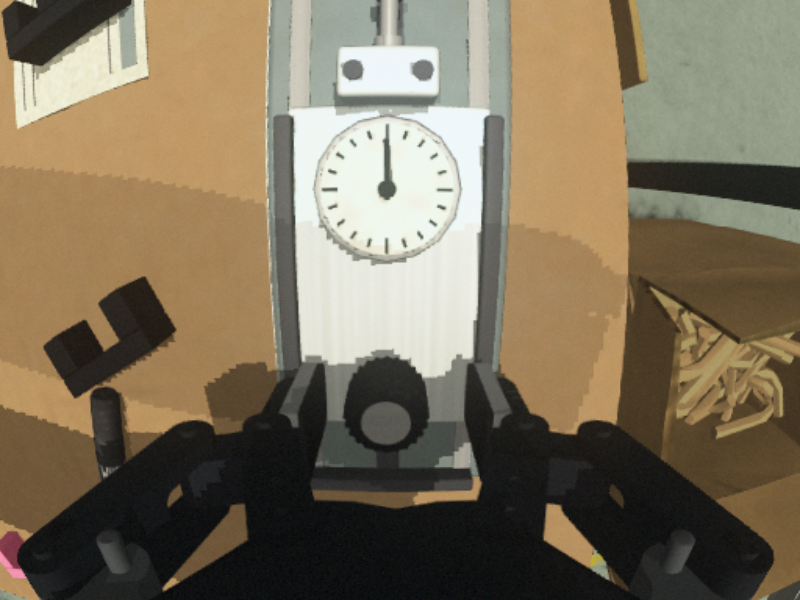

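The wrist view shows the knob at (386,405) between the pads, whose middle is at about col 395. The dial hand is at zero. I'll shift 2 mm and close gently.

move_arm(
  increments=[
    [-0.002,0,0,0,0],
    [-0.002,0,0,0,-0.2],
    [-0.002,0,0,0,-0.35],
    [-0.002,0,0,0,-0.45],
    [-0.002,0,0,0,-0.48],
    [-0.002,0,0,0,-0.48],
  ],
)

```text
t: 11.95
eef_pos: [0.505, -0.1413, 0.2067]
tool_rot: [0.0, 0.739, 0.673, 0.0]
force: [-2.1, 0.7, 5.6]
finger_gap: 0.269
grasp_force: 27.6
```

move_arm(
  increments=[
    [0.0005,0.005,0,0,-0.48],
    [0.0012,0.013,0,0,-0.48],
    [0.002,0.022,0,0,-0.48],
    [0.0029,0.031,0,0,-0.48],
    [0.0037,0.04,0,0,-0.48],
    [0.0045,0.048,0,0,-0.48],
    [0.005,0.053,0,0,-0.48],
    [0.0052,0.056,0,0,-0.48],
    [0.0052,0.056,0,0,-0.48],
  ],
)

```text
t: 12.85
eef_pos: [0.5104, -0.086, 0.2067]
tool_rot: [0.002, 0.739, 0.673, -0.001]
force: [-1.7, -6.0, 5.0]
finger_gap: 0.26
grasp_force: 27.5
```

```bash
cat > dial.py <<'E'
from h import *; import sys
s=robot.observe(); print(s['t'],s['eef_pos'],s['force'],s['grasp_force'])
im,p=save('wrist',sys.argv[1]+'.png')
g=im.mean(2)
# dial centre in 512 px picture; darkest direction along the hand
c=np.array([386*.64,190*.64]); 
ang=np.arange(0,360,3); rr=np.arange(8,28)
sc=[g[np.rint(c[1]-rr*np.cos(np.radians(a))).astype(int),np.rint(c[0]+rr*np.sin(np.radians(a))).astype(int)].mean() for a in ang]
o=np.argsort(sc)[:5]; print([(int(ang[i]),int(sc[i])) for i in o])
cv2.imwrite('pics/'+sys.argv[1]+'c.png',cv2.resize(im[0:340,100:400,::-1],None,fx=1.7,fy=1.7,interpolation=cv2.INTER_CUBIC))
E
python3 dial.py w9
```

```text
12.85 [ 0.51038266 -0.08602014  0.20666571] [-1.74401348 -6.03874862  5.03854743] 27.516489000990987
[(21, 137), (18, 138), (24, 144), (15, 160), (27, 163)]
```

move_arm(
  increments=[
    [0,0.0005,0,0,-0.48],
    [0.0001,0.001,0,0,-0.48],
    [0.0001,0.0015,0,0,-0.48],
    [0.0001,0.0015,0,0,-0.48],
  ],
)

```text
t: 13.3
eef_pos: [0.5105, -0.085, 0.2067]
tool_rot: [0.002, 0.74, 0.673, -0.001]
force: [-1.6, -6.9, 4.3]
finger_gap: 0.267
grasp_force: 27.5
```

```bash
python3 dial.py w10
```

```text
13.3 [ 0.51049154 -0.08500841  0.20667212] [-1.63412186 -6.92864007  4.26574033] 27.50309073831886
[(21, 136), (18, 138), (24, 143), (27, 159), (15, 162)]
```

```bash
python3 - <<'E'
import cv2,numpy as np
for n in('w8','w9','w10'):
    g=cv2.imread(f'pics/{n}.png').mean(2)
    for c in [(247,121),(247,119),(249,121),(245,121),(247,123)]:
        ang=np.arange(0,360,3); rr=np.arange(8,28)
        sc=[g[np.rint(c[1]-rr*np.cos(np.radians(a))).astype(int),np.rint(c[0]+rr*np.sin(np.radians(a))).astype(int)].mean() for a in ang]
        o=np.argsort(sc)[:3];print(n,c,[(int(ang[i]),int(sc[i])) for i in o])
a=cv2.imread('pics/w8.png').astype(int);b=cv2.imread('pics/w10.png').astype(int)
o=cv2.imread('pics/w10.png')[0:300,110:390]
cv2.imwrite('pics/last.png',cv2.resize(o,None,fx=2,fy=2,interpolation=cv2.INTER_CUBIC))
E
```

```text
w8 (247, 121) [(3, 87), (0, 88), (357, 92)]
w8 (247, 119) [(3, 87), (0, 88), (357, 91)]
w8 (249, 121) [(354, 88), (357, 90), (351, 117)]
w8 (245, 121) [(6, 94), (9, 99), (3, 104)]
w8 (247, 123) [(0, 87), (3, 87), (357, 94)]
w9 (247, 121) [(21, 137), (18, 143), (24, 150)]
w9 (247, 119) [(21, 145), (18, 148), (24, 157)]
w9 (249, 121) [(15, 112), (12, 126), (18, 133)]
w9 (245, 121) [(24, 157), (27, 160), (30, 168)]
w9 (247, 123) [(21, 121), (18, 131), (24, 145)]
w10 (247, 121) [(21, 136), (18, 143), (24, 148)]
w10 (247, 119) [(21, 141), (18, 145), (24, 153)]
w10 (249, 121) [(15, 110), (12, 122), (18, 129)]
w10 (245, 121) [(24, 155), (27, 161), (30, 165)]
w10 (247, 123) [(21, 118), (18, 130), (24, 139)]
```

View pics/last.png

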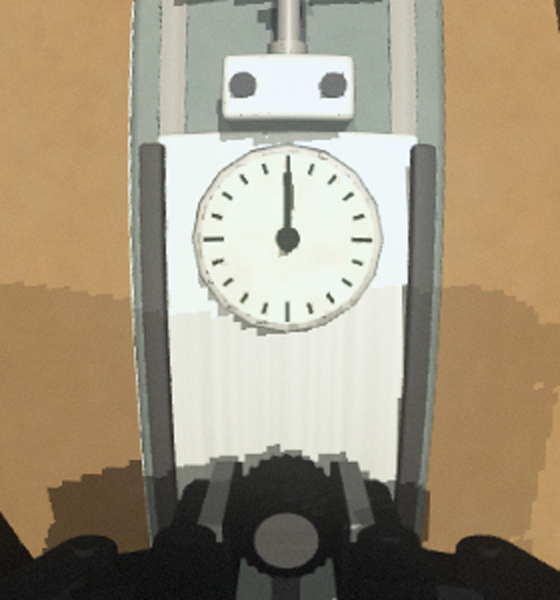

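The picture shows the hand still at zero, with the dial centre now at (254,119) in the raw image, so there is no contact yet. I'll go on with the dial centre corrected.

move_arm(
  increments=[
    [0.0001,0.001,0,0,-0.48],
    [0.0002,0.002,0,0,-0.48],
    [0.0003,0.003,0,0,-0.48],
    [0.0004,0.004,0,0,-0.48],
    [0.0004,0.004,0,0,-0.48],
    [0.0004,0.004,0,0,-0.48],
  ],
)

```text
t: 13.95
eef_pos: [0.5109, -0.081, 0.2067]
tool_rot: [0.002, 0.74, 0.673, -0.001]
force: [-2.2, -6.7, 3.8]
finger_gap: 0.267
grasp_force: 27.5
```

```bash
sed -i 's/^c=.*/c=np.array([254,119])/' dial.py; python3 dial.py w11
```

```text
13.95 [ 0.51090238 -0.08097018  0.20669352] [-2.22278533 -6.6741585   3.78984648] 27.5089529925026
[(0, 87), (357, 88), (3, 106), (354, 114), (351, 171)]
```

move_arm(
  increments=[
    [0.0001,0.001,0,0,-0.48],
    [0.0002,0.002,0,0,-0.48],
    [0.0002,0.0025,0,0,-0.48],
    [0.0002,0.0025,0,0,-0.48],
  ],
)

```text
t: 14.4
eef_pos: [0.5111, -0.0789, 0.2067]
tool_rot: [0.002, 0.74, 0.673, -0.002]
force: [-2.3, -10.6, 3.9]
finger_gap: 0.265
grasp_force: 27.5
```

```bash
python3 dial.py w12
```

```text
14.4 [ 0.51107348 -0.0789187   0.20670062] [ -2.32315086 -10.56087213   3.86701329] 27.49158672289923
[(69, 87), (72, 98), (66, 100), (75, 141), (63, 149)]
```

The hand is at 70° (1.5 mm), so the tip bears on the core. About 2.5 mm more.

move_arm(
  increments=[
    [0.0001,0.0008,0,0,-0.48],
    [0.0002,0.0016,0,0,-0.48],
    [0.0002,0.0024,0,0,-0.48],
    [0.0002,0.0024,0,0,-0.48],
    [0.0002,0.0024,0,0,-0.48],
  ],
)

```text
t: 14.95
eef_pos: [0.5113, -0.0767, 0.2067]
tool_rot: [0.003, 0.74, 0.673, -0.002]
force: [-1.9, -11.3, 4.0]
finger_gap: 0.267
grasp_force: 27.5
```

```bash
python3 dial.py w13
```

```text
14.95 [ 0.51129742 -0.0766797   0.20671782] [ -1.85177807 -11.3392931    4.01080095] 27.484154265839607
[(168, 83), (165, 85), (171, 108), (162, 148), (174, 155)]
```

The hand is at 167° (3.7 mm). I'll unload the arm, open and lift off.

move_arm(
  increments=[
    [-0.0001,-0.0008,0,0,-0.48],
    [-0.0001,-0.0013,0,0,-0.47],
    [-0.0001,-0.0013,0,0,-0.42],
    [-0.0001,-0.0013,0,0,-0.3],
    [-0.0001,-0.0013,0,0,-0.1],
    [-0.0001,-0.0013,0,0,0],
    [-0.0001,-0.0013,0,0,0.05],
    [-0.0001,-0.0013,0,0,0.05],
  ],
)

```text
t: 15.8
eef_pos: [0.511, -0.076, 0.2062]
tool_rot: [-0.0, 0.739, 0.674, -0.0]
force: [-0.3, 0.6, -0.0]
finger_gap: 0.524
grasp_force: 0.0
```

```bash
python3 dial.py w14
```

```text
15.8 [ 0.51099657 -0.07602929  0.20616428] [-0.29717262  0.63204    -0.02135808] 0.0
[(168, 82), (165, 83), (171, 94), (174, 122), (162, 146)]
```

move_arm(
  increments=[
    [0,0,0.01,0,0.05],
    [0,0,0.04,0,0.05],
    [0,0,0.08,0,0.05],
    [0,-0.03,0.11,0,0.05],
    [0,-0.05,0.12,0,0.05],
    [0,-0.05,0.12,0,0.05],
    [0,-0.05,0.12,0,0.05],
  ],
)

```text
t: 16.55
eef_pos: [0.5109, -0.1263, 0.3266]
tool_rot: [0.0, 0.74, 0.673, 0.0]
force: [0.4, -0.8, 0.0]
finger_gap: 0.523
grasp_force: 0.0
```

```bash
python3 - <<'E'
from h import *
s=robot.observe(); print(s['t'],s['eef_pos'],s['force'])
im,p=save('wrist','w15.png')
g=np.array([.093,.9957]); f=np.array([.527,.0767])
# rectify on dial plane around the expected dial centre, find hand
d0=f-g*(.220-.0625-.065+.0); 
best=None
for dx in np.arange(-4,4.1,.5):
  for dy in np.arange(-6,6.1,.5):
    c=d0+np.array([dx,dy])/1000
    for a in np.arange(0,360,4):
      r=np.radians(a); u=np.cos(r)*g+np.sin(r)*np.array([g[1],-g[0]])
      q=[w2px(p,(*(c+k*u),.049),True) for k in np.arange(-.002,.0145,.0015)]
      q=np.rint(q).astype(int)
      if (q<0).any() or (q[:,0]>511).any() or (q[:,1]>383).any(): continue
      v=im[q[:,1],q[:,0]].mean()
      if best is None or v<best[0]: best=(v,a,dx,dy)
print(best)
E
```

```text
16.55 [ 0.51087635 -0.12626594  0.32658314] [ 0.36355136 -0.80948904  0.01224191]
(np.float64(107.78787878787878), np.int64(164), np.float64(-0.5), np.float64(2.5))
```

The dial holds at about 165° (3.7 mm) after release, and the arm is clear.

```bash
python3 -c "
from workcell import robot
print(robot.sign_off())"
```

```text
the job is handed in; nothing more can be done
None
```

I set the E core on the gauge bed against the anvil and slid the carriage up until the tip was pressed in about 3.7 mm; after I let go, the dial held there and the job is handed in, at about 17 s on the clock.

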